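# Pull the blue tote forward from a deep clean-bench shelf with a pull hook

## Task

Take the orange-handled pull hook off its rest, reach in under the clear shelf board with the hand tilted back away from the shelf, drop the claw behind the front wall of the blue tote and drag the tote straight forward until its front wall stands over the yellow stripe, square to the shelf. Keep the tote clean: only the hook may touch it, never the hand or arm, and it must stay upright. Then lay the hook back in its rest the way it lay before, and leave everything else where it is.

Things in the scene. Friction and masses are not known exactly. Their poses are not given: they have to be found in the camera images.
- hook_grip (a point): Centre of the pull hook's orange handle, 70 long (x) x 22 wide (y) x 24 mm high; grip it across the 22 mm. x along the hook to its claw, z up as it lies, level, in the rest. A steel shaft 12 x 12 mm runs on from the handle on the same centreline (x = 35 to 88 mm) and ends in a claw that points down. Hook 123 mm long, 0.14 kg.
- hook_claw (a point): Middle of the lower end of the hook's flat steel claw: 84 mm ahead of (x) and 28 mm below the handle's centre. The claw is 8 mm thick (x = 80 to 88 mm from the handle's centre) and 16 mm wide.
- rest: Fixed aluminium rest for the hook, left or right of the shelf. Base 130 x 80 x 8 mm; origin on the bench under the handle's place, x to the claw. Two forks, 10 mm thick along x, open at the top: at x = -30 mm a slot 28 mm wide for the handle, floor 88 mm above the bench; at x = 48 mm a slot 18 mm wide for the shaft, floor 94 mm up. Prongs rise 14 mm above the slot floors.
- rest_grip (a point): Point on the rest where the handle's centre belongs: 100 mm above the bench. Axes as the rest.
- rest_claw (a point): Point on the rest where the claw's lower end belongs: 84 mm ahead of rest_grip, 72 mm above the bench.
- shelf: Fixed deep shelf, open front and back. Origin on the bench under the middle of its clear upper board's front edge; x points into it (its open front faces obliquely to the robot's right). Steel deck 6 mm thick, x = -60 to 200, y = +-150 mm. Board (white front edge, low stock on top to 260 mm) over x = 0 to 200, y = +-155 mm, underside 220 mm above the bench, on 14 mm posts at x = 30 and 193, y = +-148 mm.
- stripe (a point): Middle of the yellow stripe, 14 mm wide, across the deck along y through both bays, 15 mm in front of the board's front edge, at deck height; axes as the shelf. Guide bars 8 mm wide, tops 20 mm above the bench, at y = -140, 0, 140 mm make two bays 132 mm wide. The board blocks a gripper that points straight down; tilted back 35 to 40 degrees it passes.
- blue_tote_lip (a point): Middle of the top edge of the blue tote's front wall, half-way through the 5 mm wall. Axes: x from front to back of the tote, y across, z up. It starts 55 to 80 mm behind the board's front edge, 71 mm above the bench, in either bay.
- blue_tote: Blue open tote, 100 deep (x) x 108 wide (y) x 65 mm high, walls 5 mm; origin at the centre of its underside, x to its back. The white rack fixed inside begins 35 mm behind the front wall's inner face, so there is a free gap behind that wall. 0.3 to 0.65 kg, slides on the deck.
- white_tote: White tote of the same size and build in the other bay; to be left alone. Origin at the centre of its underside.
- spray: Loose white spray bottle with a red head, 66 mm wide, 140 mm high, on the other side of the shelf from the rest; origin at the centre of its underside.
- tip_box: Loose closed blue box, 84 x 124 x 59 mm, standing to the left of the shelf; origin at the centre of its underside.
- jar: Loose white jar with a blue cap, 64 mm wide, 78 mm high, standing to the right of the shelf; origin at the centre of its underside.

How it is judged:
On the way, in this order (a step that is already met when the one before it is completed fails the run):
1. the hook's claw is down behind the front wall of the blue tote, inside it (x of hook_claw in the frame of blue_tote_lip between 0.002 and 0.036 m and y of hook_claw in the frame of blue_tote_lip between -0.045 and 0.045 m and z of hook_claw in the frame of blue_tote_lip below -0.006 m), for 0.2 s.
2. the blue tote's front wall is over the yellow stripe, square and upright, the claw still behind the wall (x of blue_tote_lip in the frame of stripe between -0.01 and 0.01 m and angle between the x axis of blue_tote and the x axis of shelf, either way round below 0.2 rad and height (world z) of blue_tote_lip below 0.078 m and angle between blue_tote_lip's own z axis and vertical below 0.06 rad and x of hook_claw in the frame of blue_tote_lip between 0.002 and 0.036 m and z of hook_claw in the frame of blue_tote_lip below -0.006 m), for 0.2 s.
At the end, for the whole second after the job is handed in: The top edge of the blue tote's front wall is within 10 mm of the stripe's centre line, the tote stands on the deck, square to the shelf within 0.2 rad and at rest; the hook lies in its rest with its handle's centre within 12 mm and its claw within 15 mm of their places (x of blue_tote_lip in the frame of stripe between -0.01 and 0.01 m and angle between the x axis of blue_tote and the x axis of shelf, either way round below 0.2 rad and height (world z) of blue_tote_lip below 0.078 m and angle between blue_tote_lip's own z axis and vertical below 0.06 rad and linear speed of blue_tote below 0.02 m/s and distance between hook_grip and rest_grip below 0.012 m and distance between hook_claw and rest_claw below 0.015 m); the robot touches nothing.
It fails at once if the hand or arm touches the blue tote (contact force between any of the fingers, the arm and blue_tote above 1 N).
It fails at once if the blue tote is tipped by more than 0.25 rad (angle between blue_tote's own z axis and vertical above 0.25 rad).
It fails at once if the white tote, spray bottle, tip box or jar is moved by more than 15 mm (distance of any of white_tote, spray, tip_box, jar from where it was at the start of the episode above 0.015 m).
It also fails if it takes over 72 s, if anything falls off the work surface, if the arm or the gripper's body presses on something with over 40 N, if the wrist force passes 120 N, or if a joint passes its speed limit or range.

## Robot

A 7-joint arm with a two-finger parallel gripper is mounted at the origin on the work surface. World frame = base frame: x ahead of the robot, y to its left, z up, the work surface at z = 0. Lengths are in m, angles in rad, forces in N, time in s.
With the tool pointing down it reaches from about 0.375 to 0.925 m from the base axis. Payload 3.1 kg.
Tool frame: the origin (TCP) lies between the finger pads; the fingertips stand 14 mm ahead of it and the grasp point (between the pads) lies 5 mm behind it; z points along the fingers, y is the direction in which the jaws open and shut (so a half turn about z gives the same grasp; the last joint's range is limited). The gripper opens to 85 mm and grips with 20 to 120 N. Pads are 22 mm wide; open, the fingers measure 114 mm over their backs; the gripper's body (76 mm by 85 mm) begins 54 mm behind the grasp point. The pads swing forward as they close: fully open they stand 13 mm farther back than shut.
Start: joints at [-1.4, 0.383, 0.044, 1.598, -0.018, 1.161, -0.05], TCP at [0.173, 0.627, 0.245] pointing down, gripper open.
Joint ranges: [-2.61, 2.61], [-0.41, 2.15], [-1.48, 1.57], [0, 2.5], [-1.57, 4.71], [0.05, 1.97], [-2.85, 2.85]. Speed limits (rad/s): [2.79, 2.79, 3.14, 3.14, 3.14, 3.14, 3.14].

## Interface

Orientations are given as a rotation vector (axis times angle).
In Python, from rig import arm gives the robot as it stands. The module is installed in compiled form; this text tells all that it offers. Calls block until the motion is done:
- arm.movep(position, orientation): joint-space move of the TCP to a pose.
- arm.servo_line(position, rot=None, v=0.15, guard=None): straight line of the TCP; rot=None keeps the orientation; v is the mean speed in m/s. With guard (N) it stops when the force on the tool has changed by that much, and returns True; else False.
- arm.move_joints(angles): joint-space move.
- arm.command_gripper(opening, force=None): finger opening in m; force is the grip in N (None keeps the last); returns when the fingers have stopped.
- arm.wait(seconds).
- arm.ik(position, orientation): joint angles nearest the present ones, or None.
- arm.get_image(name): name is "side" or "top" or "wrist"; returns a dict with "image" (480x640x3 uint8, blue, green, red), "depth" (480x640 float32, m along the optical axis (not along the pixel's ray), 0 where there is no reading), "vfov" (degrees; the focal length in pixels is half the picture's height over the tangent of half this angle, whatever the lens; pixels are square), "cx", "cy" (the principal point, pixels), "k1" (the pictures are not rectified: a ray, as slopes to the right and down, at radius r is drawn at 1 + k1 r^2 times it, then the intrinsics apply), "T" (4x4, takes a point from camera to world coordinates). Camera axes: x right, y down, z forward; pixel columns grow to the right and rows downward; lengths in m; the calibration is good to about 2 mm. A picture is of the moment at which its call begins.
A pose or a line that the arm cannot do raises arm.MotionError and nothing moves.
- arm.hand_in(): hands the job in, once; it reports no verdict.
Trained networks look in a picture, given as the dict that the camera call returned (one of the last four; its "shot" number tells which), for a name from the list of things; names that differ only in an ending like _2 or _b are one class to them, and where a whole thing is asked for, a point or a joint stands for the part that bears it (a point fixed in the world has none). Each returns a list of dicts, best first, with "score" (0 to 1); they miss things now and then, are a little off and sometimes report something else, mostly with a low value. They report only what shows in the picture. A call takes as long as a camera call.
- arm.masks_of(target, picture): "mask" (480x640 bool, what is visible of it) and "location" ([column, row] in pixels, amid what is visible of it).
- arm.mark_of(target, picture): "location" ([column, row] in pixels: a listed point, or the origin of a listed thing).
Readings, each from a call of its own:
- arm.get_time(): time.
- arm.get_q(): joint angles.
- arm.get_joint_velocities(): joint speeds.
- arm.get_tau(): joint torques, N m.
- arm.get_ee_pos(): TCP position.
- arm.get_ee_rot(): TCP orientation.
- arm.get_wrist_force(): force on the tool from outside, world axes, zero at the start.
- arm.get_torque(): the same for the moment, N m.
- arm.get_finger_gap(): finger opening in m.
Only numpy, scipy, OpenCV 4.12 (cv2) and the standard library are available. Lean on these libraries where they do the work, as an engineer would, in place of code of your own. Each camera call takes 0.05 s, during which the arm holds its last target.

## Working session

There is one attempt and no reset: what is moved stays moved. The work goes in short steps, each a Python script; the robot and the scene stay as the last script left them, time stands still between calls to the robot, and variables do not carry over. Pictures are saved under pics/ and viewed, and the job is handed in when it is done.

```bash
mkdir -p pics; ls; python3 - <<'E'
from rig import arm
import cv2,numpy as np
print(arm.get_time(),arm.get_ee_pos(),arm.get_ee_rot(),arm.get_finger_gap())
for n in ["side","top","wrist"]:
    p=arm.get_image(n); cv2.imwrite(f"pics/{n}0.png",p["image"])
    np.savez(f"{n}0.npz",**{k:v for k,v in p.items()})
    print(n,p["vfov"],p["cx"],p["cy"],p["k1"],p["shot"]); print(np.round(p["T"],4))
    for t in ["hook_grip","hook_claw","rest","rest_grip","shelf","stripe","blue_tote_lip","blue_tote","white_tote","spray","tip_box","jar"]:
        m=arm.mark_of(t,p); print(t,[(np.round(d["location"],1).tolist(),round(d["score"],2)) for d in m[:2]])
print(arm.get_time())
E
```

```text
pics
0.0 [0.17242852 0.62575714 0.24387025] [-0.42088515 -3.11309237  0.00419443] 0.08574535808824876
side 51.49673991751007 319.98841201543775 237.42031519865958 -0.08048261610373063 1
[[ 0.9415 -0.1708  0.2904  0.2906]
 [-0.3362 -0.5308  0.7779 -0.7488]
 [ 0.0213 -0.8301 -0.5572  0.6106]
 [ 0.      0.      0.      1.    ]]
hook_grip [([233.8, 156.7], 0.76)]
hook_claw [([231.9, 153.8], 0.26)]
rest [([227.2, 186.8], 0.81)]
rest_grip [([228.5, 149.3], 0.78)]
shelf [([318.2, 271.8], 0.7), ([262.6, 155.9], 0.34)]
stripe [([315.9, 275.2], 0.94), ([230.5, 155.2], 0.61)]
blue_tote_lip [([292.6, 222.3], 0.81)]
blue_tote [([295.6, 236.4], 0.6)]
white_tote [([356.7, 244.7], 0.9), ([314.8, 179.0], 0.21)]
spray []
tip_box [([317.9, 277.2], 0.7), ([314.8, 179.3], 0.68)]
jar [([460.1, 393.2], 0.7), ([357.9, 242.1], 0.5)]
top 42.59705365217461 312.1293367821638 236.0018168052365 -0.08139378708211402 2
[[ 1.1000e-03 -9.9900e-01  4.4000e-02  4.9960e-01]
 [-1.0000e+00 -9.0000e-04  6.2000e-03 -8.7000e-03]
 [-6.1000e-03 -4.4000e-02 -9.9900e-01  1.4701e+00]
 [ 0.0000e+00  0.0000e+00  0.0000e+00  1.0000e+00]]
hook_grip [([145.3, 276.3], 0.84)]
hook_claw [([139.8, 237.6], 0.95)]
rest [([155.3, 274.1], 0.75)]
rest_grip [([139.7, 278.7], 0.83)]
shelf [([318.0, 239.6], 0.59)]
stripe [([325.1, 236.8], 0.92), ([459.1, 186.6], 0.3)]
blue_tote_lip []
blue_tote []
white_tote []
spray [([470.4, 274.6], 0.59)]
tip_box [([162.2, 182.9], 0.69)]
jar [([460.4, 190.3], 0.77)]
wrist 65.30335601488267 328.67085787857775 242.5758218972128 0.01487208675692549 3
[[ 2.656e-01  9.311e-01  2.501e-01  1.089e-01]
 [ 9.641e-01 -2.564e-01 -6.940e-02  6.438e-01]
 [-5.000e-04  2.596e-01 -9.657e-01  3.735e-01]
 [ 0.000e+00  0.000e+00  0.000e+00  1.000e+00]]
hook_grip []
hook_claw []
rest []
rest_grip []
shelf []
stripe []
blue_tote_lip []
blue_tote []
white_tote []
spray []
tip_box []
jar []
1.95
```

View pics/side0.png

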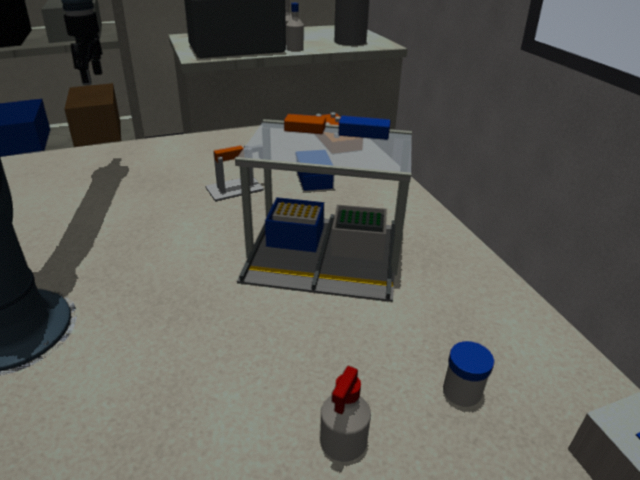

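View pics/top0.png

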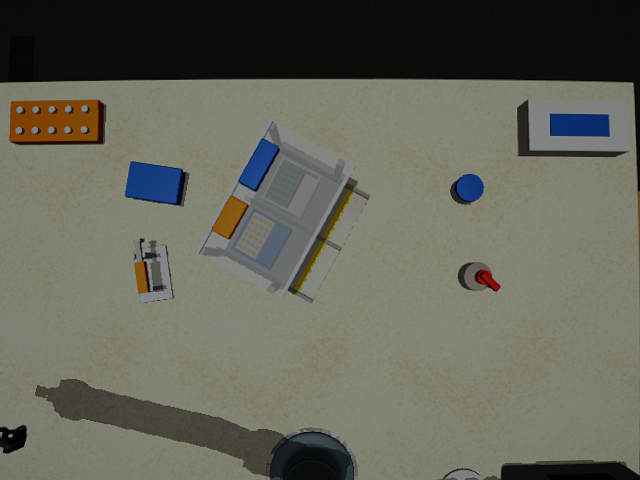

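```bash
cat > h.py <<'E'
import numpy as np,cv2
def load(n):
    d=np.load(n); return {k:(d[k] if d[k].ndim else d[k].item()) for k in d}
def ray(p,uv):
    uv=np.atleast_2d(np.array(uv,float)); f=240/np.tan(np.radians(p["vfov"])/2)
    d=(uv-[p["cx"],p["cy"]])/f; u=d.copy()
    for _ in range(20): u=d/(1+p["k1"]*(u**2).sum(1,keepdims=True))
    return np.c_[u,np.ones(len(u))]
def at_z(p,uv,z):
    r=ray(p,uv)@p["T"][:3,:3].T; o=p["T"][:3,3]; return o+r*((z-o[2])/r[:,2])[:,None]
def at_depth(p,uv):
    uv=np.atleast_2d(uv); i=np.round(uv).astype(int); dep=p["depth"][i[:,1],i[:,0]]
    return (ray(p,uv)*dep[:,None])@p["T"][:3,:3].T+p["T"][:3,3]
def proj(p,X):
    X=np.atleast_2d(X); c=(X-p["T"][:3,3])@p["T"][:3,:3]; u=c[:,:2]/c[:,2:]
    f=240/np.tan(np.radians(p["vfov"])/2)
    return u*(1+p["k1"]*(u**2).sum(1,keepdims=True))*f+[p["cx"],p["cy"]]
E
python3 - <<'E'
from h import *
t=load("top0.npz"); s=load("side0.npz")
def yel(p):
    b,g,r=[p["image"][...,i].astype(int) for i in range(3)]
    return (r>90)&(g>70)&(b<50)&(r-b>70)
def ora(p):
    b,g,r=[p["image"][...,i].astype(int) for i in range(3)]
    return (r>110)&(g<110)&(b<60)&(r-g>50)
for p,n in((t,"top"),(s,"side")):
    v,u=np.nonzero(yel(p)); 
    if n=="top": k=(u>280)&(u<370)&(v>180)&(v<300)
    else: k=(u>230)&(u<400)&(v>255)&(v<300)
    P=at_z(p,np.c_[u,v][k],0.006)[:,:2]; c=P.mean(0); w=np.linalg.svd(P-c)[2][0]; pr=(P-c)@w
    print(n,k.sum(),c,w,np.degrees(np.arctan2(w[1],w[0])),pr.min(),pr.max(),"mid",c+w*(pr.min()+pr.max())/2)
    v,u=np.nonzero(ora(p)); k=(u>120)&(u<160)&(v>250)&(v<300) if n=="top" else (u>205)&(u<250)&(v>140)&(v<165)
    P=at_depth(p,np.c_[u,v][k]); print("orange",k.sum(),np.median(P,0),P.min(0),P.max(0))
    top=P[abs(P[:,2]-0.112)<.006]; 
    Q=at_z(p,np.c_[u,v][k],0.112)[:,:2]; c=Q.mean(0);w=np.linalg.svd(Q-c)[2][0]; pr=(Q-c)@w; pq=(Q-c)@[-w[1],w[0]]
    print(c,np.degrees(np.arctan2(w[1],w[0])),np.ptp(pr),np.ptp(pq))
print("claw",at_z(t,[139.8,237.6],.072),"grip",at_z(t,[145.3,276.3],.1),at_z(s,[233.8,156.7],.1), "restgrip",at_z(t,[139.7,278.7],.1),at_z(s,[228.5,149.3],.1))
print("rest",at_z(t,[155.3,274.1],0),at_z(s,[227.2,186.8],0))
print("lip",at_z(s,[292.6,222.3],.071),"tote",at_z(s,[295.6,236.4],.006))
print("spray",at_z(t,[470.4,274.6],0),"tip",at_z(t,[162.2,182.9],0),"jar",at_z(t,[460.4,190.3],0))
cv2.imwrite("pics/tz.png",cv2.resize(t["image"][110:320,100:380],None,fx=2.8,fy=2.8,interpolation=cv2.INTER_CUBIC))
cv2.imwrite("pics/sz.png",cv2.resize(s["image"][110:300,200:420],None,fx=3.1,fy=3.1,interpolation=cv2.INTER_CUBIC))
E
```

```text
top 195 [ 0.55297135 -0.03040584] [-0.87634737  0.48167966] 151.20483912112593 -0.14699062432786084 0.14652228167430678 mid [ 0.55317656 -0.03051864]
orange 29 [0.47011234 0.39001324 0.11129086] [ 0.43461964 -0.00872219  0.10634118] [0.49962817 0.39498253 1.47005038]
[0.46561059 0.38858805] -170.34674906061608 0.06609984466581217 0.01075885031593106
side 213 [ 0.55352232 -0.03083767] [ 0.87575604 -0.48275394] -28.865421115768587 -0.1346656231833501 0.13361298608214342 mid [ 0.55306139 -0.03058359]
orange 88 [0.46585221 0.376652   0.11315614] [0.43210234 0.36341524 0.11037232] [0.50091406 0.39071189 0.11492795]
[0.4664315  0.37995829] -172.23789631631865 0.06916042721170743 0.018226525012211038
claw [[0.55713553 0.39487742 0.072     ]] grip [[0.46925979 0.37326145 0.1       ]] [[0.47572281 0.35829294 0.1       ]] restgrip [[0.46383592 0.38593076 0.1       ]] [[0.47180191 0.40555519 0.1       ]]
rest [[0.47241898 0.37685795 0.        ]] [[0.45918831 0.39823309 0.        ]]
lip [[0.53720107 0.07357041 0.071     ]] tote [[0.55620871 0.11534558 0.006     ]]
spray [[ 0.47214926 -0.37857412  0.        ]] tip [[0.69243475 0.36282521 0.        ]] jar [[ 0.67473072 -0.35640447  0.        ]]
```

View pics/tz.png

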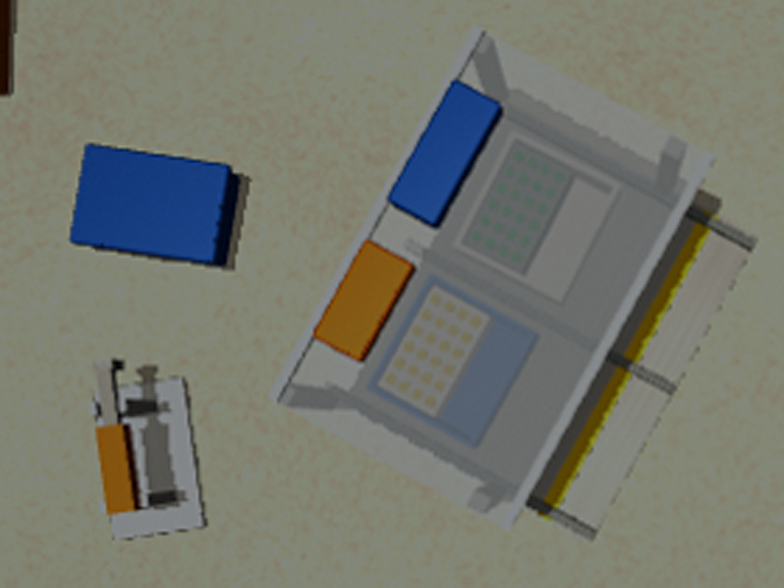

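View pics/sz.png

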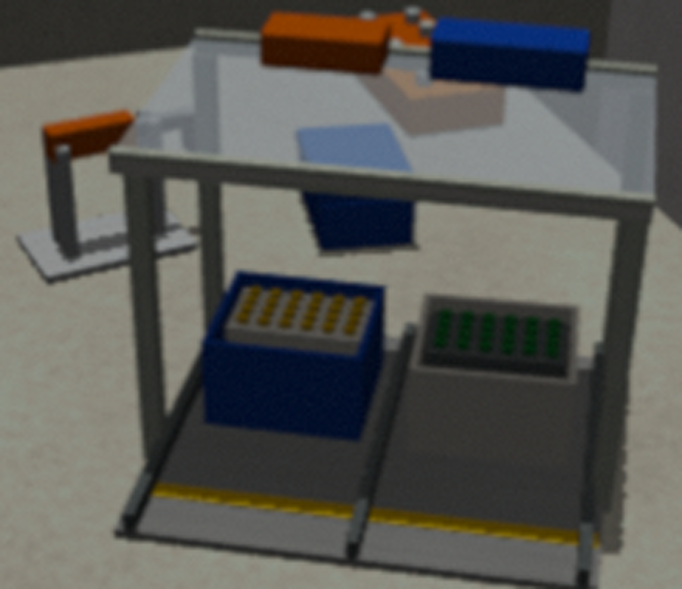

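```bash
cat >> h.py <<'E'
from scipy.spatial.transform import Rotation as Ro
S=np.array([0.5532,-0.0307]); SY=np.radians(61.15)
def shelf(x,y,z): # shelf frame -> world
    o=S+0.015*np.array([np.cos(SY),np.sin(SY)]); c,s=np.cos(SY),np.sin(SY)
    return np.array([o[0]+c*x-s*y,o[1]+s*x+c*y,z])
def toolR(yaw,th,sgn=1):
    hx=np.array([np.cos(yaw),np.sin(yaw),0]);hy=np.array([-hx[1],hx[0],0])
    z=np.sin(th)*hx-np.cos(th)*np.array([0,0,1]);y=sgn*hy;x=np.cross(y,z)
    return np.c_[x,y,z]
def tcp(h,R,): # handle centre -> TCP, grasp point 5 mm behind TCP
    return np.asarray(h)+0.005*R[:,2]
E
python3 - <<'E'
from rig import arm
from h import *
w=load("wrist0.npz"); R=Ro.from_rotvec(arm.get_ee_rot()).as_matrix()
print("cam in tool",R.T@(w["T"][:3,3]-arm.get_ee_pos()),"camz in tool",R.T@w["T"][:3,2])
for th in (35,37,40):
  for sgn in (1,-1):
    print(th,sgn)
    for n,h,yaw in [("rest",(0.467,.384,.1),np.radians(8)),("resthi",(0.467,.384,.33),np.radians(8)),("prehi",shelf(-190,70,330)*[1,1,0]+[0,0,.33] if 0 else shelf(-.19,.07,.33),SY),("pre",shelf(-.19,.07,.108),SY),("in",shelf(0.01,.07,.108),SY),("out",shelf(-.092,.07,.083),SY)]:
        Rt=toolR(yaw,np.radians(th),sgn); q=arm.ik(tcp(h,Rt),Ro.from_matrix(Rt).as_rotvec()); print(n,None if q is None else np.round(q,2).tolist())
E
```

```text
cam in tool [ 0.06604877 -0.00039956 -0.12818297] camz in tool [-2.59587366e-01 -4.96983031e-04  9.65719500e-01]
35 1
rest [-1.35, 0.38, 0.43, 2.19, 1.03, 0.34, -0.21]
resthi [-1.25, -0.01, 0.28, 2.01, 0.63, 0.8, 0.37]
prehi [1.29, -0.01, -0.61, 2.02, -0.63, 1.32, -2.75]
pre [-0.42, 0.92, 1.37, 2.26, -1.37, 1.61, -1.94]
in [-0.78, 0.61, 1.15, 2.26, -1.43, 1.16, -2.34]
out [-0.54, 0.7, 1.15, 2.29, -1.4, 1.28, -2.12]
35 -1
rest [-2.03, 0.99, 1.36, 2.21, -1.38, 0.49, -1.26]
resthi [-1.08, 0.0, 0.11, 2.0, 0.63, 0.8, -2.77]
prehi [-0.48, -0.2, 1.07, 2.08, -0.46, 1.24, 0.24]
pre [-0.31, 0.62, 1.15, 2.25, -1.21, 1.32, 1.1]
in [-0.23, 0.32, 0.48, 2.25, -1.16, 0.81, 0.64]
out [-0.19, 0.42, 0.7, 2.28, -1.19, 0.97, 0.9]
37 1
rest [-1.39, 0.38, 0.45, 2.21, 1.15, 0.34, -0.35]
resthi [-1.27, -0.01, 0.29, 2.03, 0.69, 0.79, 0.31]
prehi [1.08, -0.01, -0.39, 2.03, -0.66, 1.32, -2.73]
pre [-0.4, 0.96, 1.37, 2.25, -1.4, 1.66, -1.91]
in [-0.76, 0.63, 1.15, 2.27, -1.47, 1.21, -2.3]
out [-0.52, 0.73, 1.15, 2.29, -1.43, 1.34, -2.08]
37 -1
rest [-2.05, 1.01, 1.36, 2.23, -1.44, 0.46, -1.23]
resthi [-1.02, -0.0, 0.03, 2.02, 0.69, 0.79, -2.83]
prehi [-0.46, -0.17, 1.08, 2.08, -0.52, 1.26, 0.29]
pre [-0.29, 0.65, 1.15, 2.25, -1.24, 1.37, 1.14]
in [-0.21, 0.34, 0.48, 2.25, -1.21, 0.84, 0.7]
out [-0.17, 0.44, 0.7, 2.28, -1.23, 1.01, 0.94]
40 1
rest [-1.44, 0.4, 0.48, 2.23, 1.33, 0.35, -0.56]
resthi [-1.3, -0.02, 0.29, 2.06, 0.79, 0.78, 0.21]
prehi [0.88, -0.0, -0.17, 2.04, -0.7, 1.34, -2.69]
pre [-0.36, 1.01, 1.37, 2.25, -1.43, 1.75, -1.87]
in [-0.73, 0.67, 1.15, 2.28, -1.52, 1.28, -2.25]
out [-0.49, 0.77, 1.15, 2.29, -1.48, 1.42, -2.03]
40 -1
rest [-2.07, 1.04, 1.36, 2.25, -1.54, 0.42, -1.17]
resthi None
prehi [-0.43, -0.13, 1.09, 2.09, -0.6, 1.29, 0.38]
pre [0.09, 0.43, 0.7, 2.24, -1.08, 1.16, 1.03]
in [-0.19, 0.36, 0.48, 2.26, -1.28, 0.88, 0.78]
out [-0.14, 0.47, 0.7, 2.28, -1.28, 1.07, 1.0]
```

```bash
cat > kin.py <<'E'
import numpy as np
from scipy.spatial.transform import Rotation as Ro
LO=np.array([-2.61,-.41,-1.48,0,-1.57,.05,-2.85]);HI=np.array([2.61,2.15,1.57,2.5,4.71,1.97,2.85])
def fk(q,par,pts=False):
    # par: 7 axes dirs (3 each), 7 offsets to axis frames (3 each), final offset 3, final rotvec 3
    A=par[:21].reshape(7,3);D=par[21:42].reshape(7,3);e=par[42:45];rv=par[45:48]
    q=np.atleast_2d(q);n=len(q);R=Ro.identity(n);p=np.zeros((n,3));P=[]
    for i in range(7):
        p=p+R.apply(D[i]); P.append(p)
        a=A[i]/np.linalg.norm(A[i]); R=R*Ro.from_rotvec(q[:,i:i+1]*a)
    p=p+R.apply(e);R=R*Ro.from_rotvec(rv)
    return (p,R,P) if pts else (p,R)
E
cat > fit.py <<'E'
from rig import arm
from kin import *
from scipy.optimize import least_squares
rng=np.random.default_rng(0); X=[];Q=[]
t0=arm.get_time()
R0=Ro.from_rotvec(arm.get_ee_rot())
while len(Q)<160:
    r=rng.uniform(.4,.8);a=rng.uniform(-1,1.6);p=np.array([r*np.cos(a),r*np.sin(a),rng.uniform(.1,.45)])
    R=Ro.from_rotvec([0,0,rng.uniform(-3,3)])*R0*Ro.from_rotvec(rng.normal(0,.35,3))
    q=arm.ik(p,R.as_rotvec())
    if q is not None: Q.append(q);X.append(np.r_[p,R.as_quat()])
Q=np.array(Q);X=np.array(X);print(arm.get_time()-t0,len(Q))
def res(par,Q=Q,X=X):
    p,R=fk(Q,par);d=(Ro.from_quat(X[:,3:]).inv()*R).as_matrix()
    return np.r_[(p-X[:,:3]).ravel(),.3*(d-np.eye(3)).ravel(),1e-4*(np.linalg.norm(par[:21].reshape(7,3),axis=1)-1)]
best=None
import itertools
for s in itertools.product((1,-1),(1,-1),(1,-1)):
    A=np.array([[0,0,-1],[0,1,0],[0,0,s[0]],[0,1,0],[0,0,s[1]],[0,1,0],[0,0,s[2]]],float)
    D=np.array([[0,0,.3],[0,0,0],[0,0,.2],[0,0,.15],[0,0,.2],[0,0,.15],[0,0,.1]],float)
    par=np.r_[A.ravel(),D.ravel(),[0,0,.2],[0,0,0]]+rng.normal(0,1e-2,48)
    f=least_squares(res,par,max_nfev=60)
    print(s,f.cost)
    if best is None or f.cost<best.cost: best=f
f=least_squares(res,best.x,max_nfev=300);print(f.cost)
r=res(f.x);n=len(Q);print(abs(r[:3*n]).max(),abs(r[3*n:12*n]).max())
np.save("par.npy",f.x);np.savez("qs.npz",Q=Q,X=X);print(np.round(f.x[:42].reshape(14,3),3),f.x[42:])
E
python3 fit.py
```

```text
0.0 160
(1, 1, 1) 30.214966888963378
(1, 1, -1) 9.678868599764052e-20
(1, -1, 1) 21.51642131222458
(1, -1, -1) 6.233434277801019e-20
(-1, 1, 1) 21.350924303956223
(-1, 1, -1) 8.07374139286648e-21
(-1, -1, 1) 21.35092490990496
(-1, -1, -1) 7.82154659649669e-21
7.82154659649669e-21
4.596178992954947e-11 1.8493823139856104e-11
[[ 0.     0.    -1.   ]
 [-0.     1.     0.   ]
 [ 0.     0.    -1.   ]
 [ 0.     1.     0.   ]
 [ 0.     0.    -1.   ]
 [ 0.     1.     0.   ]
 [-0.     0.    -1.   ]
 [ 0.    -0.    -0.162]
 [-0.     5.252  0.462]
 [ 0.    -5.273 -1.723]
 [ 0.    -1.127  2.214]
 [-0.     1.108 -0.613]
 [-0.    -4.082  1.119]
 [ 0.     4.082  3.432]] [-4.16867883e-12  5.30395065e-12 -3.12290915e+00  2.19911914e-12
  1.25633132e-12  1.57079633e+00]
```

```bash
cat > plan2.py <<'E'
from kin import *; from h import shelf,toolR,tcp,SY
import sys
TH=np.radians(float(sys.argv[1]));SG=int(sys.argv[2]);ZH=float(sys.argv[3])
rest=np.array([.466,.384]);ry=np.radians(8)
boxes=[(shelf(.1,0,.24),np.array([.1,.155,.02]),SY)]+[(shelf(x,y,.11),np.array([.007,.007,.11]),SY) for x in(.03,.193) for y in(-.148,.148)]
def clear(q,hook=False):
    up,fo,ha=links(q);m=9
    L=[(up,.07),(fo,.065),(ha,.05)]
    if hook:
        p,r=fk(q,par);r=r.as_matrix()[0];c=p[0]-.005*r[:,2]
        hx=np.sin(TH)*r[:,2]-SG*np.cos(TH)*(r[:,0]) ; hz=-np.cos(TH)*r[:,2]-SG*np.sin(TH)*r[:,0]
        H=np.array([c+hx*x+hz*z for x,z in((-.035,0),(0,0),(.04,0),(.084,0),(.084,-.028))]);L.append((H,.015))
    for P,r in L:
        for b in boxes: m=min(m,(boxd(P,*b)-r).min())
        m=min(m,(P[:,2]-r).min()); 
        m=min(m,(np.hypot(P[:,0],P[:,1])[P[:,2]<.45]-.12).min(initial=9) if P is not up else 9)
    return m
D=np.load("qs.npz")["Q"];q3s=np.arange(-1.4,1.55,.1)
def sols(h,yaw,prev):
    R=toolR(yaw,TH,SG);p=tcp(h,R);S=[]
    for q3 in q3s:
        near=[q for q in prev if abs(q[2]-q3)<.06]+[q for q in S if abs(q[2]-q3)<.11]
        # seeds from library by closeness
        pp,rr=_lib;dd=np.linalg.norm(pp-p,axis=1)+.3*(Ro.from_matrix(R).inv()*rr).magnitude()
        near+=[D[i] for i in np.argsort(dd)[:2]]
        for s in near:
            q=ik3(p,R,q3,s)
            if q is not None and not any(np.abs(q-o).max()<.05 for o in S): S.append(q)
    return S
_lib=fk(D,par)
def seg(W):
    prev=[];Ls=[]
    for h,y in W: prev=sols(h,y,prev);Ls.append(prev)
    for h,y in []: pass
    cost=None;bps=[]
    for i,L in enumerate(Ls):
        n=np.array([2000*max(0,.015-clear(q))+.02/max(np.minimum(q-LO,HI-q).min(),.02) for q in L])
        if i==0: cost=n;bps.append(None)
        else:
            d=np.abs(np.array(Ls[i-1])[:,None]-np.array(L)[None]).max(2);t=cost[:,None]+d**2+np.where(d>.8,50*d,0)
            bps.append(t.argmin(0));cost=t.min(0)+n
    def back(j):
        o=[]
        for i in range(len(Ls)-1,-1,-1): o.append(Ls[i][j]); j=bps[i][j] if i else j
        return o
    print([len(L) for L in Ls],"best",cost.min());return Ls[-1],cost,back
A=seg([([*rest,z],ry) for z in(.1,.15,.22,ZH)])
B=seg([(shelf(-.092,.07,.083),SY),(shelf(-.05,.07,.083),SY)]+[(shelf(x,.07,.108),SY) for x in(.0,-.06,-.12,-.19)]+[(shelf(-.19,.07,z),SY) for z in(.18,.26,ZH)])
best=[]
for i,a in enumerate(A[0]):
    for j,b in enumerate(B[0]):
        if A[1][i]+B[1][j]>20: continue
        best.append((A[1][i]+B[1][j]+.5*np.abs(a-b).max(),i,j))
best.sort();k=0
for c,i,j in best[:400]:
    a,b=A[0][i],B[0][j];m=min(clear(a+t*(b-a),True) for t in np.linspace(0,1,21))
    if m>.03:
        k+=1;pa=A[2](i)+B[2](j);print("OK %.2f clr %.3f"%(c,m));
        if k==1: np.save("p_%s_%d.npy"%(sys.argv[1],SG),pa);[print(np.round(q,2).tolist(),"%.3f"%clear(q)) for q in pa]
        if k>=2: break
E
(timeout 570 python3 plan2.py 38 1 .36 > o1.txt 2>&1 & timeout 570 python3 plan2.py 38 -1 .36 > o2.txt 2>&1 & wait); cat o1.txt; echo ==;cat o2.txt
```

```text
[29, 30, 30, 27] best 0.4249052796769746
[22, 23, 23, 24, 25, 25, 27, 28, 22] best 0.9298106923494402
==
[5, 5, 4, 18] best 47.22212322098749
[27, 27, 27, 28, 29, 29, 30, 31, 26] best 0.7329694058248258
```

```bash
cat > tail.py <<'E'
rng=np.random.default_rng(3);N=0;top=[]
import time;t0=time.time()
def lm(a,b,n): return min(clear(a+t*(b-a),True) for t in np.linspace(0,1,n))
ca=[(c,i,j) for c,i,j in best if 1][:60]
print(len(best), "direct", max((lm(A[0][i],B[0][j],9),i,j) for c,i,j in ca[:20]))
res=(-9,)
while time.time()-t0<250:
    c,i,j=ca[rng.integers(len(ca))];a,b=A[0][i],B[0][j]
    m=a+rng.uniform(.2,.8)*(b-a)+rng.normal(0,1,7)*[.4,.35,.4,.4,.4,.4,.3];m[1]-=.2
    m=np.clip(m,LO+.1,HI-.1)
    if clear(m,True)<.05: continue
    v=min(lm(a,m,7),lm(m,b,7))
    if v<.02: continue
    v=min(lm(a,m,25),lm(m,b,25))
    s=min(v,.06)-.01*c-.01*(abs(a-m).max()+abs(m-b).max())
    if v>.025 and s>res[0]: res=(s,v,c,i,j,m);print(s,v,c,np.round(m,2))
s,v,c,i,j,m=res;pa=A[2](i)+[m]+B[2](j)
np.save("p_%s_%d.npy"%(sys.argv[1],SG),pa);[print(np.round(q,2).tolist(),"%.3f"%clear(q)) for q in pa]
E
sed '/^best.sort/,$d' plan2.py > plan3.py; echo 'best.sort()' >> plan3.py; cat tail.py >> plan3.py
timeout 575 python3 plan3.py 38 1 .38
```

```text
[29, 30, 30, 26] best 0.44544044377348113
[22, 23, 23, 24, 25, 25, 27, 28, 19] best 0.9854875337357685
494 direct (np.float64(-0.015), 20, 10)
-0.001570843762206505 0.09196772706203094 3.021081712607471 [-0.32 -0.31 -0.12  1.89 -0.6   0.97 -0.97]
-0.001453741008481016 0.11860391174709116 3.0129539167227435 [-0.04 -0.31  0.16  1.61 -0.1   1.49 -0.97]
-0.0010723007465066776 0.07734088356930205 2.9940342389337022 [ 0.11 -0.31 -0.7   1.97  0.47  1.47 -1.19]
-0.0010658770091799517 0.12535668847617104 2.9968403698756196 [-0.46 -0.31  0.04  1.03  0.49  0.85 -0.8 ]
-0.0009606940740564916 0.11156574315272534 2.9983065468551793 [ 0.4  -0.12 -0.21  1.63 -0.01  0.89 -2.06]
-0.0009540227607478385 0.0963552431190456 2.9865419164113582 [ 0.15 -0.31 -0.16  1.81  0.12  1.35 -1.6 ]
-0.0009195400507994202 0.07935177855350353 2.992568061954143 [-0.23  0.17 -0.25  1.51  0.56  1.4  -0.94]
-0.0009121538519005837 0.07874045370827419 2.9863101500908527 [-0.57 -0.31 -0.4   1.65  0.08  1.05 -0.74]
-0.0008412455767554082 0.10530922562550524 2.993656147116903 [-0.06 -0.31 -0.51  1.54  0.42  1.74 -1.35]
-0.0007593931561933262 0.08159224662760237 2.9848439731112935 [-0.53 -0.31  0.1   1.82 -0.27  1.33 -0.69]
[-1.52, -0.08, 0.5, 1.99, 0.71, 0.89, 0.34] 0.187
[-1.28, 0.13, 0.3, 2.15, 0.89, 0.58, 0.03] 0.122
[-1.45, 0.28, 0.5, 2.2, 1.01, 0.42, -0.17] 0.122
[-1.53, 0.42, 0.6, 2.22, 1.14, 0.29, -0.37] 0.093
[-0.53, -0.31, 0.1, 1.82, -0.27, 1.33, -0.69] 0.278
[1.42, -0.05, -0.7, 1.95, -0.68, 1.43, -2.75] 0.228
[1.17, 0.09, -0.5, 2.1, -0.67, 1.18, -2.64] 0.179
[1.06, 0.21, -0.4, 2.17, -0.69, 1.02, -2.54] 0.173
[0.96, 0.34, -0.3, 2.2, -0.74, 0.89, -2.41] 0.101
[0.9, 0.34, -0.4, 2.23, -0.8, 0.79, -2.5] 0.101
[0.76, 0.33, -0.4, 2.23, -0.87, 0.72, -2.55] 0.068
[0.62, 0.34, -0.4, 2.22, -0.94, 0.65, -2.61] 0.022
[0.73, 0.39, -0.4, 2.24, -0.91, 0.66, -2.5] 0.076
[0.83, 0.39, -0.4, 2.24, -0.86, 0.71, -2.47] 0.076
```

```bash
python3 - <<'E'
from rig import arm
from h import *; from kin import *
pa=np.load("p_38_1.npy"); q0=arm.get_q()
for t in np.linspace(0,1,9):
    q=q0+t*(pa[0]-q0); L=links(q); print(np.round(fk(q,par)[0][0],3),round(min(l[:,2].min() for l in L),3),end=" ")
TH=np.radians(38);R=toolR(np.radians(8),TH,1)
arm.move_joints(pa[0])
h=np.array([.466,.384,.1]); arm.servo_line(tcp(h,R)-0.11*R[:,2]+[0,0,.02],Ro.from_matrix(R).as_rotvec(),v=.25)
print(arm.get_time(),arm.get_q())
p=arm.get_image("wrist");np.savez("wrist1.npz",**p);cv2.imwrite("pics/wrist1.png",p["image"])
for t in ["hook_grip","hook_claw","rest_grip","rest_claw"]:
    print(t,[(d["location"],d["score"]) for d in arm.mark_of(t,p)[:2]])
p=arm.get_image("top");np.savez("top1.npz",**p)
E
```

```text
[0.173 0.627 0.245] 0.306 [0.22  0.603 0.263] 0.323 [0.265 0.577 0.281] 0.341 [0.307 0.549 0.301] 0.349 [0.347 0.518 0.32 ] 0.349 [0.383 0.486 0.338] 0.35 [0.415 0.453 0.354] 0.35 [0.444 0.419 0.367] 0.35 [0.469 0.384 0.376] 0.35 4.3333 [-1.55007759  0.06098035  0.44265562  2.26340788  0.94895348  0.64200914
 -0.13463116]
hook_grip [([321.8, 220.2], 0.88)]
hook_claw [([322.2, 258.9], 0.82), ([292.5, 270.6], 0.71)]
rest_grip []
rest_claw []
```

View pics/wrist1.png

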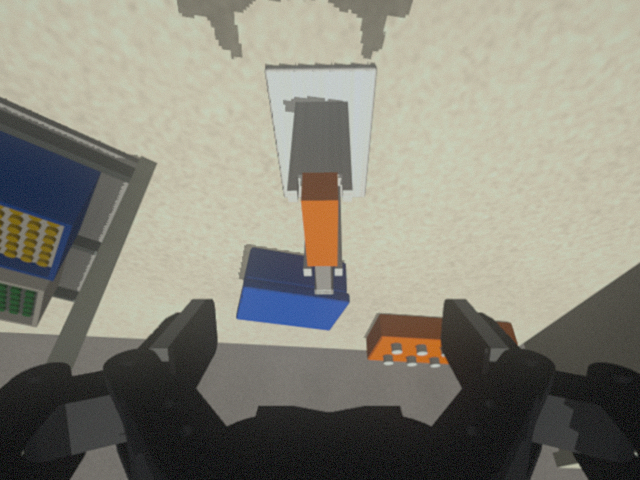

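```bash
python3 - <<'E'
from h import *
p=load("wrist1.npz"); im=p["image"].astype(int);b,g,r=im[...,0],im[...,1],im[...,2]
m=(r>150)&(b<80)&(r-g>60);m[:,:280]=0;m[:,360:]=0;m[:150]=0;m[290:]=0
v,u=np.nonzero(m);print(m.sum(),u.min(),u.max(),v.min(),v.max())
X=at_depth(p,np.c_[u,v]);X=X[(X[:,2]>.09)&(X[:,2]<.13)];print("z",np.percentile(X[:,2],[5,50,95]))
P=at_z(p,np.c_[u,v],.112)[:,:2]
(c,(w,hh),a)=cv2.minAreaRect((P*1000).astype(np.float32));print("rect",c,w,hh,a)
c0=P.mean(0);w=np.linalg.svd(P-c0)[2][0];w*=np.sign(w[0]);n=np.array([-w[1],w[0]]);s=(P-c0)@w;t=(P-c0)@n
print(c0,np.degrees(np.arctan2(w[1],w[0])),s.min(),s.max(),t.min(),t.max())
print("grip",at_z(p,[321.8,220.2],.1))
# shaft tip, steel
cv2.imwrite("pics/w1z.png",cv2.resize(p["image"][160:310,250:400],None,fx=4,fy=4,interpolation=cv2.INTER_CUBIC))
t=load("top0.npz")
for th in np.radians([7,8,9]):
  for hx,hy in [(.466,.384)]:
    d=np.array([np.cos(th),np.sin(th)]); print(proj(t,[hx+.084*d[0],hy+.084*d[1],.1]))
E
```

```text
2139 302 337 200 265
z [0.11085259 0.11153785 0.11223154]
rect (466.3418273925781, 379.5543518066406) 69.05352020263672 21.4853515625 8.269299507141113
[0.46280506 0.3790865 ] 8.117678473143762 -0.03096623926981921 0.0380662816797816 -0.010849584999213886 0.01070611452078576
grip [[0.46415918 0.37985796 0.1       ]]
[[136.4969209  240.53715392]]
[[135.85858496 240.62148506]]
[[135.22175829 240.71708185]]
```

View pics/w1z.png

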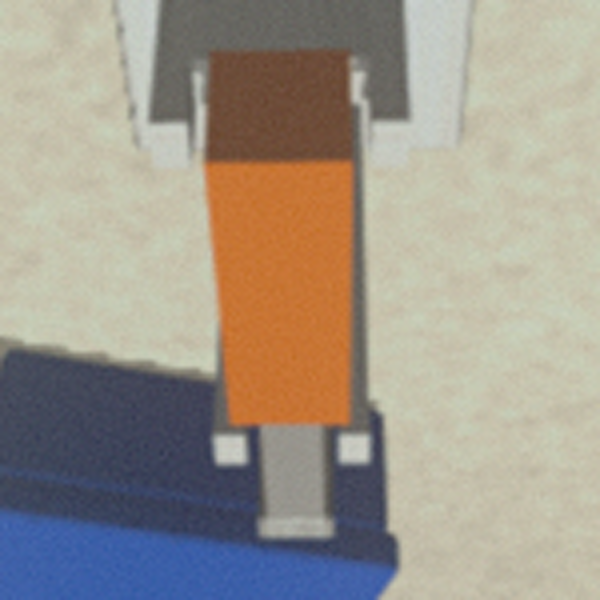

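```bash
cat >> h.py <<'E'
HP=np.array([.4663,.3796,.1]);HY=np.radians(8.2);TH=np.radians(38)
RR=toolR(HY,TH,1);RRv=Ro.from_matrix(RR).as_rotvec()
RS=toolR(SY,TH,1);RSv=Ro.from_matrix(RS).as_rotvec()
E
python3 - <<'E'
from rig import arm
from h import *
arm.command_gripper(.055)
arm.servo_line(tcp(HP,RR)-.06*RR[:,2],RRv,v=.12)
print(arm.servo_line(tcp(HP,RR),RRv,v=.08,guard=15))
print(arm.get_ee_pos()-tcp(HP,RR),arm.get_wrist_force())
p=arm.get_image("wrist");cv2.imwrite("pics/wrist2.png",p["image"])
arm.command_gripper(.015,70); print(arm.get_finger_gap(),arm.get_wrist_force(),arm.get_ee_pos()-tcp(HP,RR),arm.get_time())
p=arm.get_image("wrist");cv2.imwrite("pics/wrist3.png",p["image"])
p=arm.get_image("side");cv2.imwrite("pics/side3.png",cv2.resize(p["image"][60:300,160:420],None,fx=2.5,fy=2.5))
E
```

```text
False
[-8.88995460e-05  2.31895374e-04  2.22574833e-04] [0.40487268 0.36529819 0.57195597]
0.020774974885673207 [-2.61339144  0.31409591  3.66296522] [2.13397051e-05 3.14349285e-04 4.54019797e-04] 7.0917
```

View pics/wrist3.png

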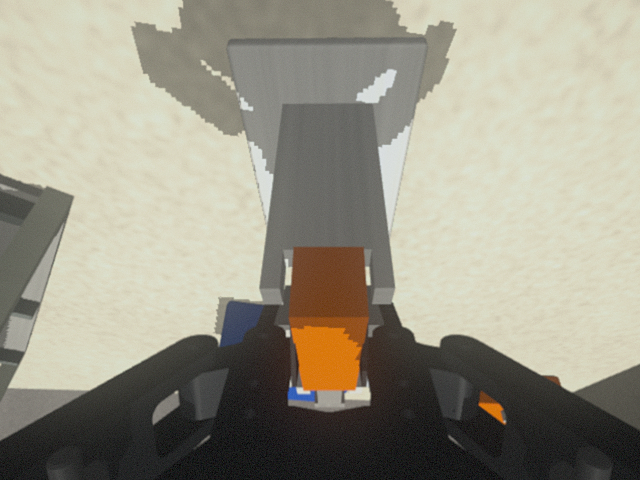

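View pics/side3.png

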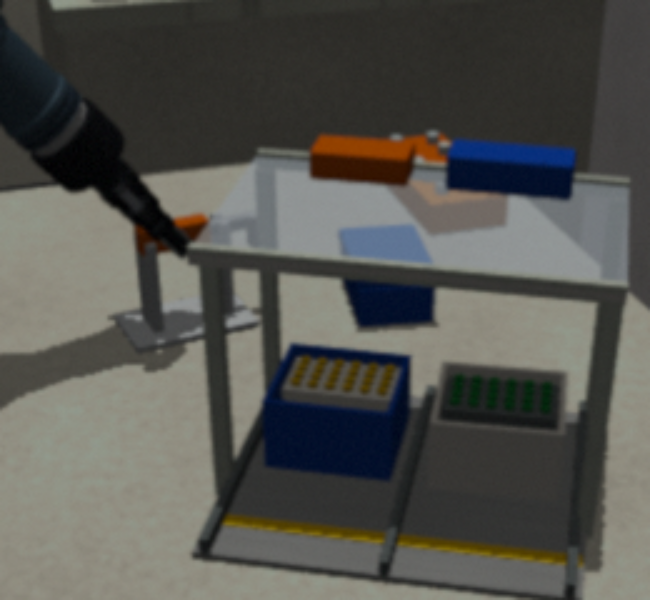

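```bash
python3 - <<'E'
from rig import arm
from h import *
import kin
pa=np.load("p_38_1.npy")
arm.servo_line(tcp(HP,RR)+[0,0,.08],RRv,v=.12)
arm.servo_line(tcp(HP,RR)+[0,0,.28],RRv,v=.25)
print(arm.get_finger_gap(),arm.get_time())
arm.move_joints(pa[0]);arm.move_joints(pa[4])
p=arm.get_image("wrist");cv2.imwrite("pics/wrist4.png",p["image"])
arm.move_joints(pa[5])
print(arm.get_finger_gap(),arm.get_time(),arm.get_ee_pos()-tcp(shelf(-.19,.07,.38),RS),arm.get_wrist_force())
arm.servo_line(tcp(shelf(-.19,.07,.2),RS),RSv,v=.25)
for n in("wrist","side"):
    p=arm.get_image(n);np.savez(n+"5.npz",**p);cv2.imwrite(f"pics/{n}5.png",p["image"])
    for t in ["blue_tote_lip","blue_tote","hook_grip","hook_claw","stripe","white_tote"]:
        print(n,t,[(np.round(d["location"],1).tolist(),round(d["score"],2)) for d in arm.mark_of(t,p)[:2]])
print(arm.get_time(),arm.get_q())
E
```

```text
0.021560168523314088 8.9583
0.020577150421435632 12.1917 [0.00053533 0.0010414  0.00013503] [ 0.91136559  0.61660486 -0.94711644]
wrist blue_tote_lip []
wrist blue_tote []
wrist hook_grip []
wrist hook_claw []
wrist stripe [([260.7, 227.2], 0.61)]
wrist white_tote [([223.3, 286.2], 0.65)]
side blue_tote_lip [([291.1, 225.9], 0.96)]
side blue_tote [([296.2, 233.5], 0.72)]
side hook_grip [([254.3, 240.7], 0.61)]
side hook_claw [([264.6, 223.6], 0.91), ([314.9, 177.1], 0.51)]
side stripe [([319.3, 277.3], 0.64), ([265.9, 224.9], 0.49)]
side white_tote [([357.8, 243.4], 0.95)]
13.7583 [ 1.36242993  0.220542   -0.72057648  2.14089179 -0.60639679  1.03011265
 -2.62796539]
```

View pics/wrist5.png

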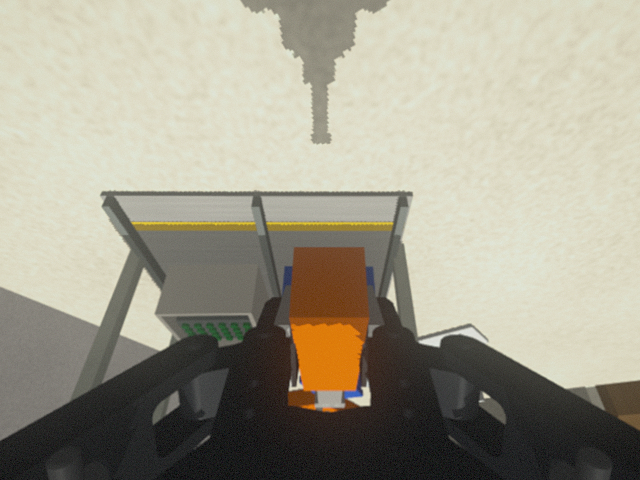

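View pics/side5.png

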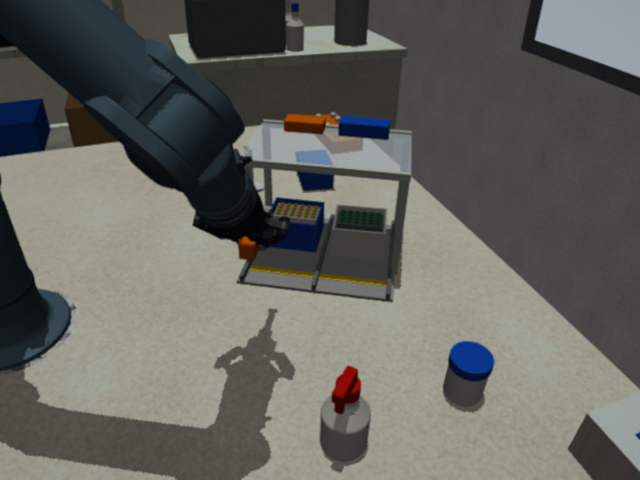

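```bash
python3 - <<'E'
from h import *
s=load("side0.npz");cv2.imwrite("pics/s0z.png",cv2.resize(s["image"][195:255,260:330],None,fx=10,fy=10,interpolation=cv2.INTER_NEAREST))
def sh(P):
    o=shelf(0,0,0);c,sn=np.cos(SY),np.sin(SY);d=np.atleast_2d(P)-o;return np.round(np.c_[c*d[:,0]+sn*d[:,1],-sn*d[:,0]+c*d[:,1],d[:,2]],4)
print(sh(at_z(s,[[292.6,222.3],[291.1,225.9]],.071)))
# predicted outline for lip at x, y
for x in(.062,.068,.074):
    C=[shelf(x-.0025,.07-.054,.071),shelf(x-.0025,.07+.054,.071),shelf(x-.0025,.07-.054,.006),shelf(x-.0025,.07+.054,.006)]
    print(x,np.round(proj(s,np.array(C)),1).tolist())
w=load("wrist5.npz");cv2.imwrite("pics/w5z.png",cv2.resize(w["image"][180:420,250:420],None,fx=3,fy=2.5,interpolation=cv2.INTER_CUBIC))
print("stripe check",sh(at_z(w,[[134,226],[255,226],[268,226],[391,226]],.006)))
# guides front ends
print(sh(at_z(w,[[107,193],[257,193],[408,193]],.02)))
E
```

```text
[[0.0686 0.0643 0.071 ]
 [0.0547 0.0645 0.071 ]]
0.062 [[315.3, 227.1], [263.0, 221.6], [314.8, 253.4], [264.3, 247.8]]
0.068 [[315.8, 225.6], [263.7, 220.1], [315.2, 251.8], [265.0, 246.2]]
0.074 [[316.3, 224.0], [264.4, 218.6], [315.7, 250.2], [265.7, 244.6]]
stripe check [[-0.012  -0.1359  0.006 ]
 [-0.0125 -0.0087  0.006 ]
 [-0.0125  0.005   0.006 ]
 [-0.0129  0.1347  0.006 ]]
[[-0.0754 -0.1293  0.02  ]
 [-0.076   0.0047  0.02  ]
 [-0.0763  0.1401  0.02  ]]
```

View pics/s0z.png

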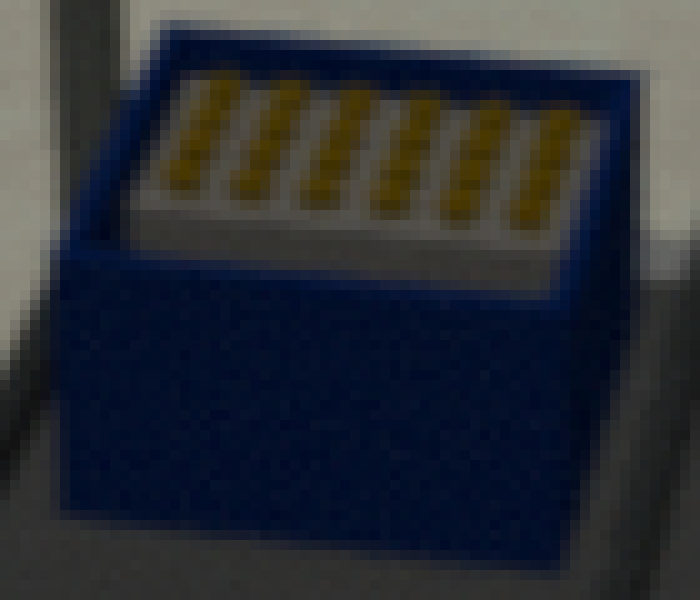

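View pics/w5z.png

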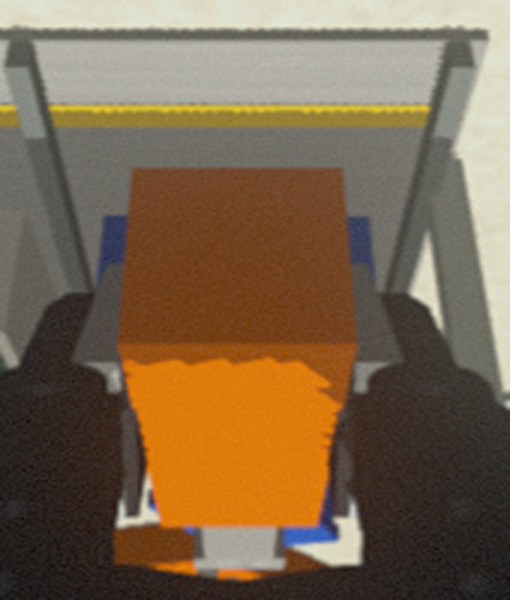

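```bash
python3 - <<'E'
from rig import arm
from h import *
Y=.0685
arm.servo_line(tcp(shelf(-.19,Y,.112),RS),RSv,v=.15)
print(arm.servo_line(tcp(shelf(-.06,Y,.112),RS),RSv,v=.15,guard=15))
p=arm.get_image("side");np.savez("side6.npz",**p);cv2.imwrite("pics/side6.png",cv2.resize(p["image"][140:300,190:420],None,fx=3.4,fy=3.4,interpolation=cv2.INTER_CUBIC))
m=arm.mark_of("hook_claw",p);print([(d["location"],d["score"]) for d in m[:2]],proj(p,shelf(.024,Y,.084)))
print(arm.get_ee_pos()-tcp(shelf(-.06,Y,.112),RS),arm.get_wrist_force(),arm.get_time(),arm.get_q())
E
```

```text
False
[([286.8, 229.9], 0.69)] [[285.74072016 228.39338625]]
[-0.0001169  -0.001384   -0.00021903] [-0.0149171  -0.06285421 -0.84120814] 15.6083 [ 1.11361588  0.41237856 -0.78917126  2.21437683 -0.64557216  0.64121172
 -2.74020684]
```

View pics/side6.png

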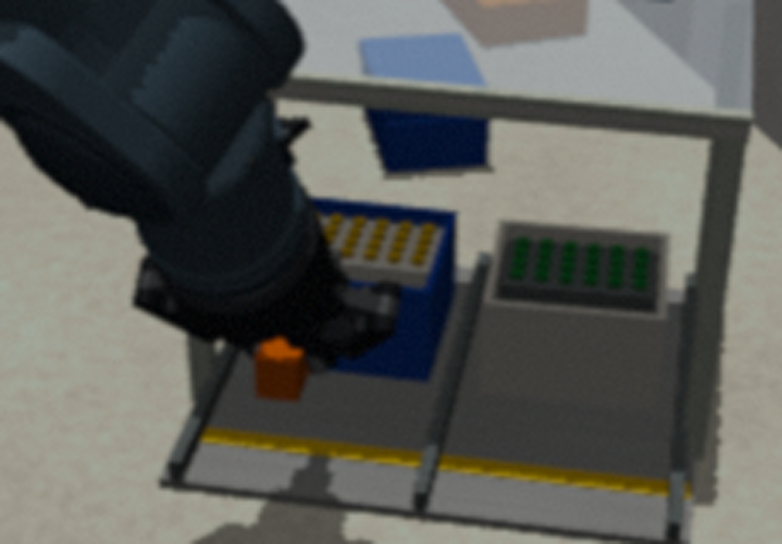

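```bash
python3 - <<'E'
from rig import arm
from h import *; import kin
Y=.0685
q=np.array(arm.get_q());p0,R0=kin.fk(q,kin.par)
tgt=tcp(shelf(-.06,Y,.112),RS)
for q3 in np.arange(-.7,-.29,.1):
    q=kin.ik3(tgt,RS,q3,q);print(np.round(q,3)); arm.move_joints(q)
print(arm.get_time(),arm.get_ee_pos()-tgt)
# preview IK at insertion
for x,z in((.003,.112),(.003,.083),(-.0925,.083)):
    print(np.round(arm.ik(tcp(shelf(x,Y,z),RS),RSv),2))
E
```

```text
[ 1.032  0.385 -0.7    2.218 -0.711  0.663 -2.687]
[ 0.942  0.36  -0.6    2.221 -0.772  0.685 -2.639]
[ 0.851  0.34  -0.5    2.225 -0.824  0.707 -2.598]
[ 0.759  0.325 -0.4    2.229 -0.869  0.728 -2.563]
[ 0.667  0.313 -0.3    2.233 -0.908  0.749 -2.532]
16.8583 [-0.00012364  0.00010876 -0.00026057]
[ 0.58  0.33 -0.36  2.22 -0.95  0.66 -2.61]
[ 0.58  0.39 -0.37  2.22 -0.99  0.61 -2.54]
[ 0.72  0.38 -0.28  2.24 -0.91  0.74 -2.43]
```

Insert, lower, look.

```bash
python3 - <<'E'
from rig import arm
from h import *
Y=.0685
print(arm.servo_line(tcp(shelf(.003,Y,.112),RS),RSv,v=.08,guard=8),arm.get_wrist_force())
p=arm.get_image("side");cv2.imwrite("pics/side7.png",cv2.resize(p["image"][140:300,190:420],None,fx=3.4,fy=3.4,interpolation=cv2.INTER_CUBIC))
m=arm.mark_of("hook_claw",p);print([(d["location"],d["score"]) for d in m[:2]],proj(p,shelf(.087,Y,.084)))
p=arm.get_image("wrist");cv2.imwrite("pics/wrist7.png",p["image"])
print(arm.get_ee_pos()-tcp(shelf(.003,Y,.112),RS),arm.get_time())
p=arm.get_image("top");np.savez("top7.npz",**p);cv2.imwrite("pics/top7.png",cv2.resize(p["image"][110:320,100:380],None,fx=2.8,fy=2.8,interpolation=cv2.INTER_CUBIC))
E
```

```text
False [-0.37471581 -1.13685299 -0.83972533]
[] [[292.38774036 212.042331  ]]
[-0.00011308 -0.00078531 -0.00013225] 17.9417
```

View pics/side7.png

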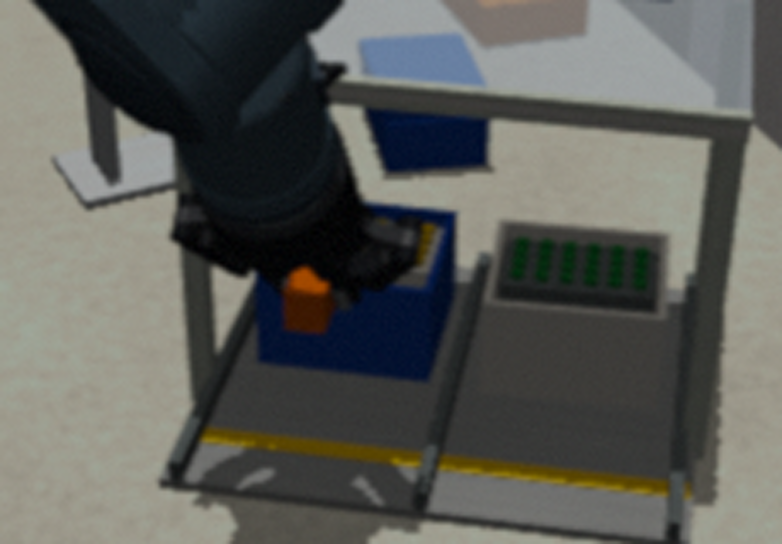

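View pics/top7.png

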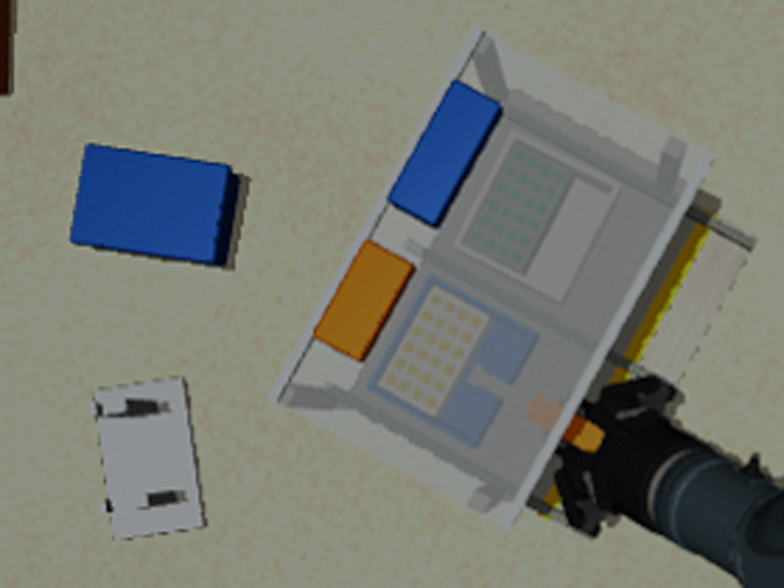

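View pics/wrist7.png

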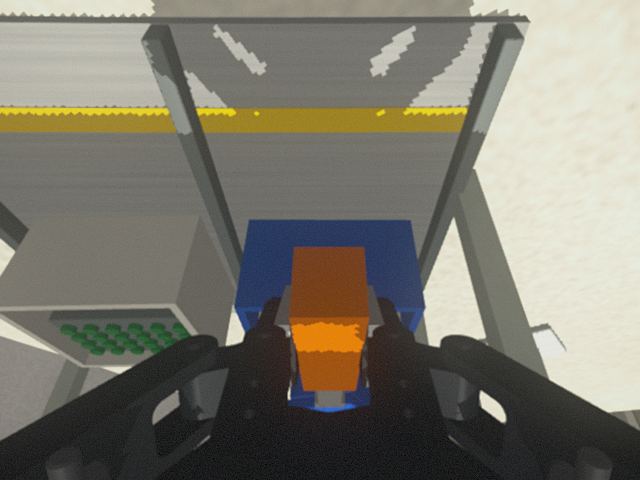

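```bash
python3 - <<'E'
from h import *
p=load("top7.npz")
cv2.imwrite("pics/t7z.png",cv2.resize(p["image"][200:280,225:305],None,fx=9,fy=9,interpolation=cv2.INTER_CUBIC)[:600*1+120][:, :])
def sh(P):
    o=shelf(0,0,0);c,sn=np.cos(SY),np.sin(SY);d=np.atleast_2d(P)-o;return np.round(np.c_[c*d[:,0]+sn*d[:,1],-sn*d[:,0]+c*d[:,1],d[:,2]],4)
im=p["image"].copy();
z=lambda X:(proj(p,X)-[225,200]+.5)*9
big=cv2.resize(im[200:266,225:305],None,fx=9,fy=9,interpolation=cv2.INTER_CUBIC)
for x in(.069,.0835,.0915,.1065):
    for y in(.045,.092) if x in(.069,.1065) else (.0605,.0765):
        zz=.071 if x in(.069,.1065) else .118
        u=z(shelf(x,y,zz))[0];cv2.circle(big,tuple(int(a) for a in u),3,(0,0,255),-1)
cv2.imwrite("pics/t7z.png",big)
w=load("side0.npz")
E
```

```text
(no output)
```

View pics/t7z.png

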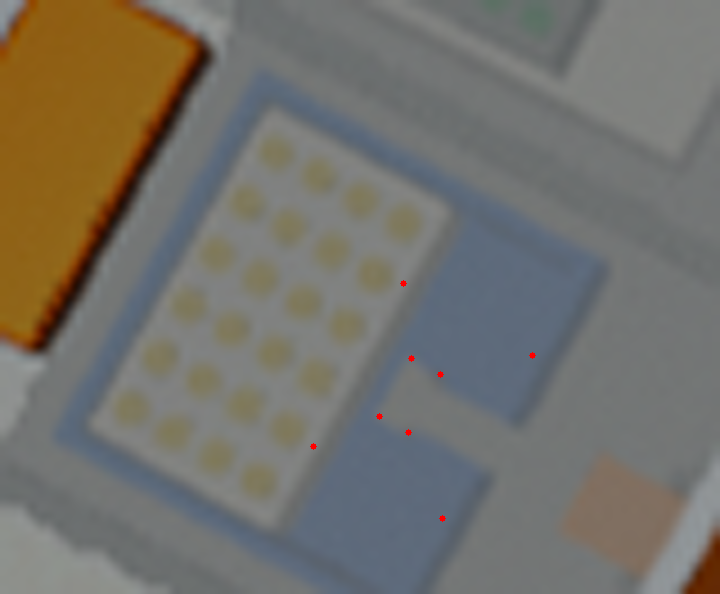

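```bash
python3 - <<'E'
from rig import arm
from h import *
Y=.0685
print(arm.servo_line(tcp(shelf(.002,Y,.083),RS),RSv,v=.05,guard=6),arm.get_wrist_force(),arm.get_ee_pos()-tcp(shelf(.002,Y,.083),RS))
arm.wait(.4)
print(arm.servo_line(tcp(shelf(-.06,Y,.083),RS),RSv,v=.05,guard=20),arm.get_wrist_force(),arm.get_time())
p=arm.get_image("wrist");np.savez("wrist8.npz",**p);cv2.imwrite("pics/wrist8.png",p["image"])
p=arm.get_image("side");np.savez("side8.npz",**p);cv2.imwrite("pics/side8.png",cv2.resize(p["image"][140:300,190:420],None,fx=3.4,fy=3.4,interpolation=cv2.INTER_CUBIC))
E
```

```text
False [ 0.08610003 -0.47567529 -1.88121219] [ 4.03601353e-05  7.92574864e-05 -9.62016553e-05]
False [ 0.49115896  1.28518214 -1.37598991] 20.5167
```

View pics/side8.png

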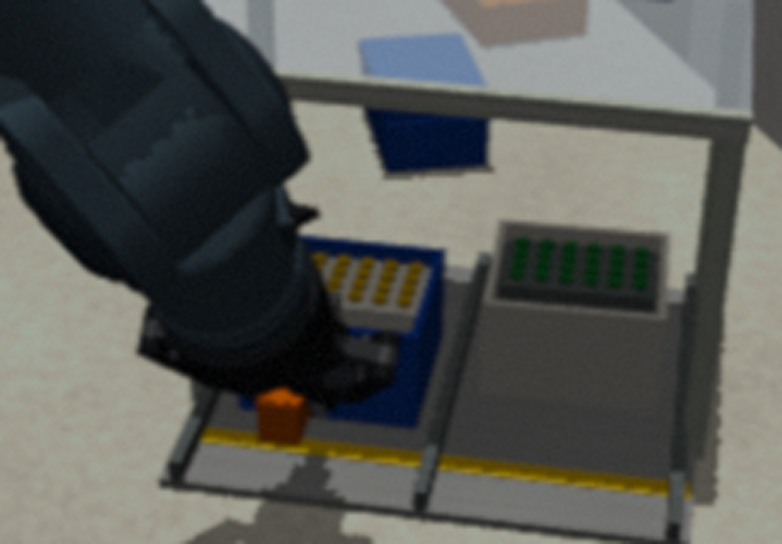

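View pics/wrist8.png

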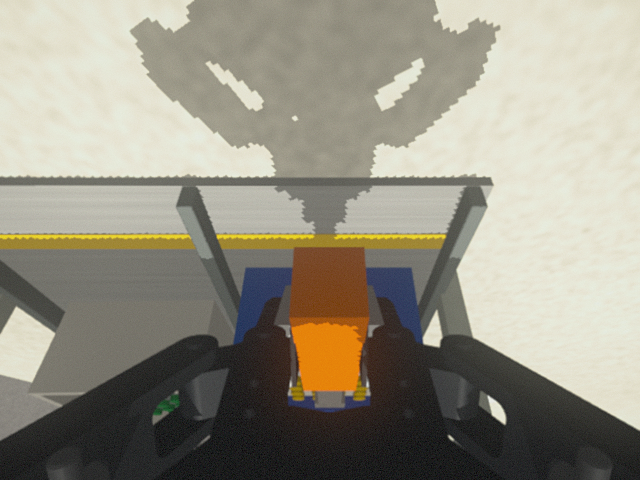

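```bash
cat >> h.py <<'E'
def sh(P):
    o=shelf(0,0,0);c,sn=np.cos(SY),np.sin(SY);d=np.atleast_2d(P)-o;return np.round(np.c_[c*d[:,0]+sn*d[:,1],-sn*d[:,0]+c*d[:,1],d[:,2]],4)
E
python3 - <<'E'
from h import *
p=load("wrist8.npz")
im=p["image"]
for c in(265,280,385,400): print(c,im[232:275:1,c].tolist()[::3])
for c in (265,390):
    v=np.arange(225,290);col=im[225:290,c].astype(int)
    y=v[(col[:,2]-col[:,0]>50)];bl=v[(col[:,0]-col[:,2]>40)]
    print(c,y.min(),y.max(),bl.min(),sh(at_z(p,[[c,(y.min()+y.max())/2],[c,bl.min()-.5]],.006)))
E
```

```text
265 [[167, 173, 173], [47, 206, 228], [50, 158, 186], [51, 133, 158], [50, 135, 160], [48, 137, 162], [112, 116, 120], [111, 119, 119], [109, 116, 117], [108, 117, 118], [109, 114, 113], [107, 114, 117], [98, 69, 60], [96, 68, 54], [97, 67, 57]]
280 [[165, 172, 175], [38, 204, 228], [50, 135, 160], [46, 134, 159], [52, 136, 159], [46, 134, 161], [115, 120, 120], [106, 115, 120], [107, 113, 115], [112, 119, 120], [106, 116, 118], [104, 110, 115], [98, 71, 61], [98, 65, 59], [98, 67, 56]]
385 [[172, 175, 177], [32, 200, 226], [44, 190, 219], [48, 131, 158], [52, 135, 159], [54, 138, 163], [118, 121, 121], [111, 117, 117], [113, 122, 122], [110, 115, 118], [104, 111, 114], [106, 116, 117], [93, 65, 58], [92, 66, 55], [97, 64, 58]]
400 [[174, 181, 182], [39, 203, 226], [46, 180, 206], [51, 134, 158], [56, 135, 160], [51, 134, 159], [113, 120, 120], [112, 119, 121], [111, 121, 123], [112, 119, 123], [107, 115, 116], [108, 115, 116], [95, 72, 58], [97, 69, 55], [91, 64, 48]]
265 234 248 269 [[-0.0129  0.0313  0.006 ]
 [ 0.0167  0.0273  0.006 ]]
390 234 248 272 [[-0.0129  0.1049  0.006 ]
 [ 0.0203  0.1092  0.006 ]]
```

```bash
python3 - <<'E'
from rig import arm
from h import *
p=load("wrist8.npz");print(sh(at_z(p,[[265,266.5],[390,266.5]],.006)))
im=p["image"].astype(int);print([ (im[v,265]).tolist() for v in range(264,270)])
Y=.0685
print(arm.servo_line(tcp(shelf(-.0905,Y,.083),RS),RSv,v=.04,guard=20),arm.get_wrist_force(),arm.get_ee_pos()-tcp(shelf(-.0905,Y,.083),RS))
arm.wait(.5);print(arm.get_time())
p=arm.get_image("wrist");np.savez("wrist9.npz",**p);cv2.imwrite("pics/wrist9.png",p["image"])
p=arm.get_image("side");np.savez("side9.npz",**p);cv2.imwrite("pics/side9.png",cv2.resize(p["image"][140:300,190:420],None,fx=3.4,fy=3.4,interpolation=cv2.INTER_CUBIC))
m=arm.mark_of("blue_tote_lip",p);print([(sh(at_z(p,d["location"],.071)),d["score"]) for d in m])
E
```

```text
[[0.0144 0.0276 0.006 ]
 [0.0143 0.1084 0.006 ]]
[[108, 111, 116], [107, 114, 117], [105, 113, 112], [99, 91, 89], [98, 69, 60], [98, 64, 57]]
False [ 0.32671727 -0.50888563 -0.87121748] [-6.85668001e-05 -5.26875161e-04 -1.90278684e-04]
22.025
[(array([[-0.0118,  0.0607,  0.071 ]]), 0.81)]
```

View pics/side9.png

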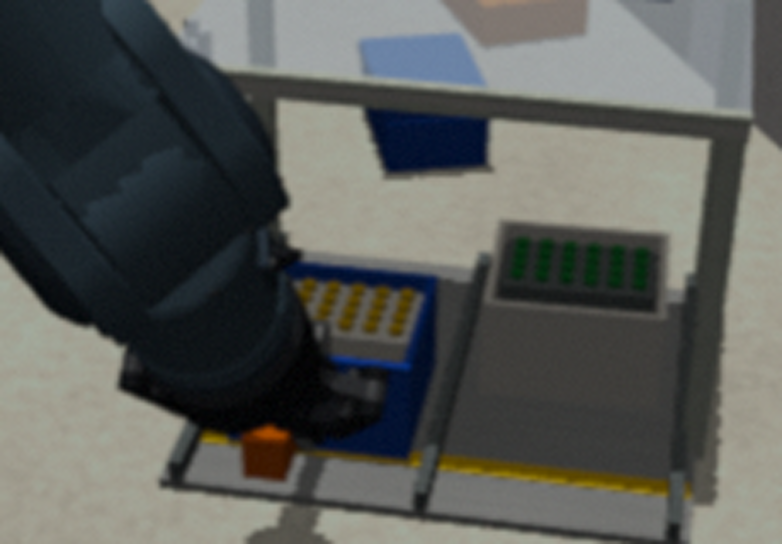

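View pics/wrist9.png

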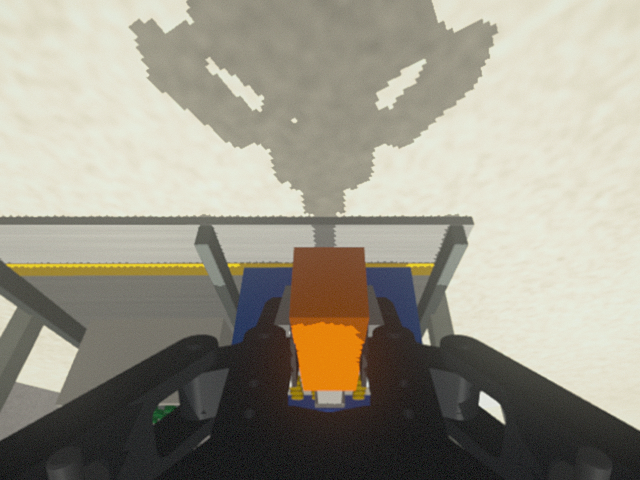

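```bash
python3 - <<'E'
from h import *
p=load("wrist9.npz");im=p["image"].astype(int)
for c in (120,160,220,236,424,430):
    v=np.arange(255,290);col=im[255:290,c];y=v[(col[:,2]-col[:,0]>50)]
    if len(y): print(c,y.min(),y.max(),sh(at_z(p,[[c,(y.min()+y.max())/2]],.006)))
for c in(255,275,385,405):
    col=im[255:290,c];print(c,[(col[i,0]-col[i,2]) for i in range(8,18)])
print(sh(at_z(p,[[265,267],[390,267]],.006)))
E
```

```text
120 263 275 [[-0.0127 -0.067   0.006 ]]
160 263 274 [[-0.0132 -0.041   0.006 ]]
236 263 274 [[-0.0132  0.0084  0.006 ]]
424 263 274 [[-0.0132  0.131   0.006 ]]
430 263 274 [[-0.0132  0.1349  0.006 ]]
255 [np.int64(-72), np.int64(-103), np.int64(-113), np.int64(-105), np.int64(-43), np.int64(22), np.int64(43), np.int64(40), np.int64(40), np.int64(39)]
275 [np.int64(-71), np.int64(-109), np.int64(-115), np.int64(-100), np.int64(-35), np.int64(25), np.int64(43), np.int64(35), np.int64(39), np.int64(41)]
385 [np.int64(-77), np.int64(-111), np.int64(-115), np.int64(-103), np.int64(-19), np.int64(30), np.int64(40), np.int64(36), np.int64(32), np.int64(34)]
405 [np.int64(-65), np.int64(-110), np.int64(-124), np.int64(-96), np.int64(-22), np.int64(31), np.int64(38), np.int64(36), np.int64(35), np.int64(36)]
[[-0.0149  0.0275  0.006 ]
 [-0.015   0.1086  0.006 ]]
```

```bash
python3 - <<'E'
from rig import arm
from h import *
Y=.0685;pa=np.load("p_38_1.npy")
arm.servo_line(tcp(shelf(-.081,Y,.083),RS),RSv,v=.05)
print(arm.servo_line(tcp(shelf(-.081,Y,.125),RS),RSv,v=.08,guard=8),arm.get_wrist_force())
arm.servo_line(tcp(shelf(-.19,Y,.125),RS),RSv,v=.2)
arm.servo_line(tcp(shelf(-.19,.07,.38),RS),RSv,v=.3);print(arm.get_q())
arm.move_joints(pa[5])
p=arm.get_image("side");np.savez("side10.npz",**p);cv2.imwrite("pics/side10.png",cv2.resize(p["image"][140:300,190:420],None,fx=3.4,fy=3.4,interpolation=cv2.INTER_CUBIC))
arm.move_joints(pa[4]);arm.move_joints(pa[0])
arm.servo_line(tcp(HP,RR)+[0,0,.28],RRv,v=.25)
arm.servo_line(tcp(HP,RR)+[0,0,.05],RRv,v=.2)
print(arm.get_time(),arm.get_finger_gap(),arm.get_ee_pos()-tcp(HP,RR))
for n in("wrist","top","side"):
    p=arm.get_image(n);np.savez(n+"11.npz",**p);cv2.imwrite(f"pics/{n}11.png",p["image"])
E
```

```text
False [-0.69145147 -0.21133877 -1.3298303 ]
[ 0.84495772 -0.05840447 -0.15114954  1.97708395 -0.66610586  1.41622978
 -2.77742349]
30.0833 0.021273877108486314 [0.00031486 0.00069425 0.05075103]
```

View pics/side10.png

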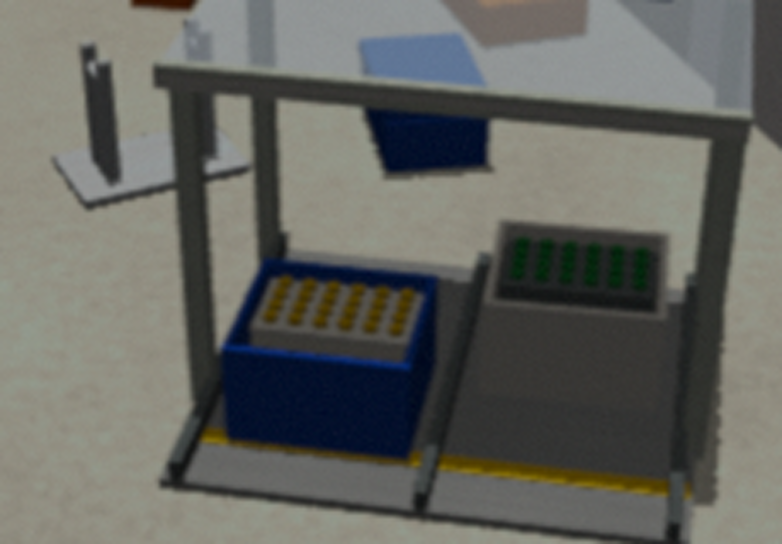

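View pics/wrist11.png

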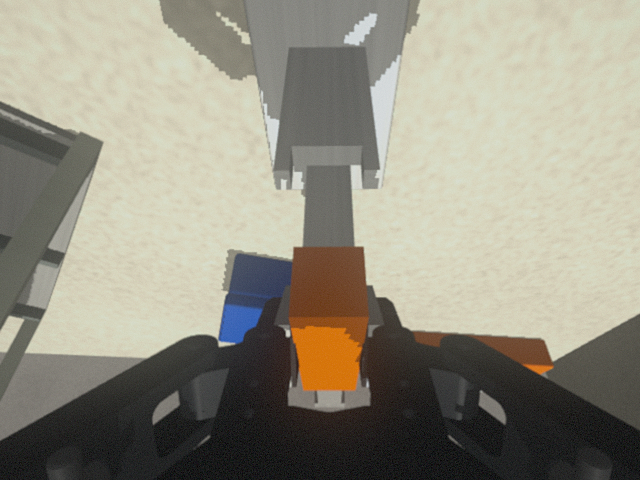

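```bash
python3 - <<'E'
from rig import arm
from h import *
arm.wait(.2)
print(arm.servo_line(tcp(HP,RR)+[0,0,.012],RRv,v=.08,guard=10),arm.get_wrist_force())
print(arm.servo_line(tcp(HP,RR)+[0,0,.0005],RRv,v=.03,guard=10),arm.get_wrist_force(),arm.get_ee_pos()-tcp(HP,RR))
for n in("wrist","side"):
    p=arm.get_image(n);cv2.imwrite(f"pics/{n}12.png",p["image"])
print(arm.get_time())
E
```

```text
False [ 0.40833479  0.17913199 -1.29737682]
False [ 0.93384872  0.30570538 -1.13848138] [6.97815775e-05 2.24203514e-04 5.12159877e-04]
31.6917
```

View pics/wrist12.png

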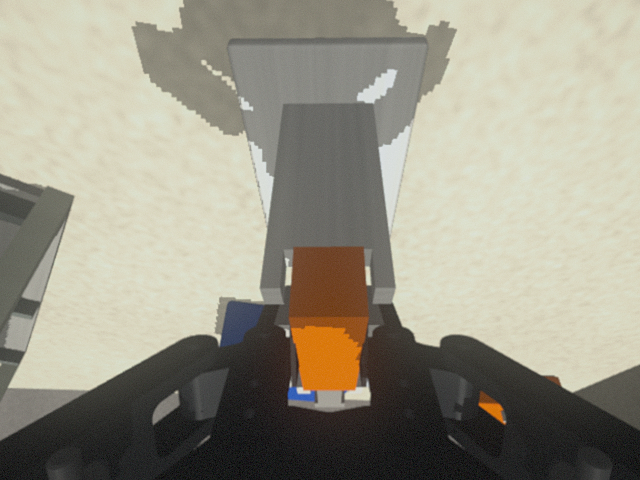

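Matches the grasp-time picture exactly. Release and back off, then check.

```bash
python3 - <<'E'
from rig import arm
from h import *
arm.command_gripper(.055);arm.wait(.2)
arm.servo_line(tcp(HP,RR)-.11*RR[:,2]+[0,0,.02],RRv,v=.1)
arm.wait(.3)
p=arm.get_image("wrist");cv2.imwrite("pics/wrist13.png",p["image"])
im=p["image"].astype(int);b,g,r=im[...,0],im[...,1],im[...,2]
m=(r>150)&(b<80)&(r-g>60);m[:,:280]=0;m[:,360:]=0;m[:150]=0;m[290:]=0
v,u=np.nonzero(m);P=at_z(p,np.c_[u,v],.112)[:,:2];print(cv2.minAreaRect((P*1000).astype(np.float32)))
X=at_depth(p,np.c_[u,v]);print(np.percentile(X[:,2],[5,50,95]))
for n in("side","top"):
    p=arm.get_image(n);np.savez(n+"13.npz",**p);cv2.imwrite(f"pics/{n}13.png",p["image"])
    for t in("hook_claw","hook_grip","blue_tote_lip"): print(n,t,[(d["location"],round(d["score"],2)) for d in arm.mark_of(t,p)[:1]])
print(arm.get_time(),arm.get_wrist_force())
E
```

```text
((466.16143798828125, 379.30560302734375), (69.36673736572266, 21.639280319213867), 8.290465354919434)
[0.11079119 0.11152328 0.11220419]
side hook_claw [([318.5, 273.7], 0.57)]
side hook_grip [([231.8, 154.3], 0.59)]
side blue_tote_lip [([284.7, 244.6], 0.8)]
top hook_claw [([141.0, 240.9], 0.95)]
top hook_grip [([143.5, 277.7], 0.56)]
top blue_tote_lip [([309.0, 268.0], 0.91)]
34.475 [-0.63335623  0.04307684  0.04465047]
```

View pics/wrist13.png

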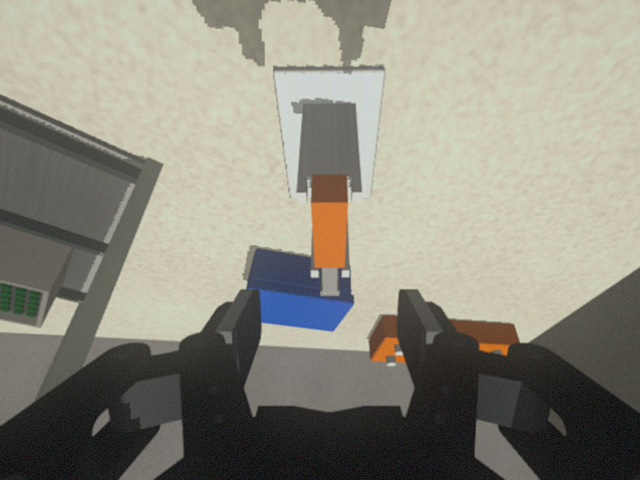

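View pics/side13.png

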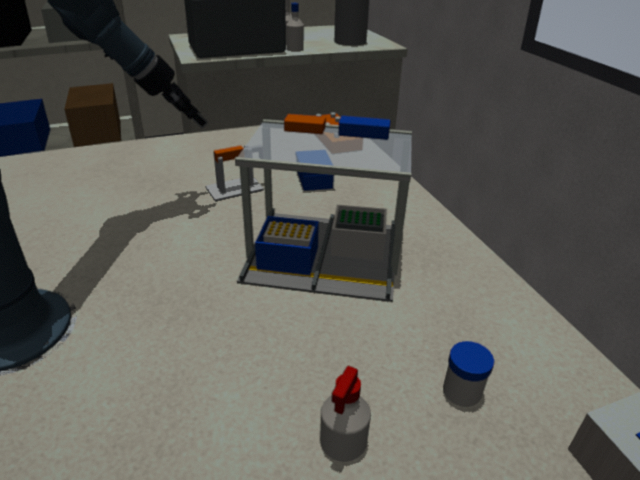

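```bash
python3 - <<'E'
from rig import arm
from h import *
t=load("top13.npz");s=load("side13.npz")
print(sh(at_z(t,[309,268],.071)),sh(at_z(s,[284.7,244.6],.071)))
arm.hand_in();print(arm.get_time())
E
```

```text
[[-0.0132  0.0749  0.071 ]] [[-0.0122  0.0627  0.071 ]]
the job is handed in; nothing more can be done
the job is handed in; nothing more can be done
```

The job is done and handed in at about 34.5 s of the 72 s. The interface gives no verdict, so the results below are from my own checks.

I gripped the hook with the hand tilted back 38° and reached in under the clear board. I lowered the claw behind the blue tote's front wall and dragged the tote forward to the stripe. Then I lifted clear, laid the hook back in its rest and moved the hand away.

- **Tote position:** the middle of its front wall is about 1 to 3 mm behind the stripe's centre line, against a 10 mm limit. The wrist camera, at the end of the drag, gave about 1 mm. The top and side cameras, after the hook was put back, gave about 2 mm and 3 mm.
- **Tote attitude:** it stands upright on the deck and looks square to the shelf in the pictures.
- **Hook in its rest:** the handle's centre is back within about 0.4 mm of where it lay, turned less than 0.1° and at the same height. I checked the claw only roughly: the top camera's network mark lay within about 3 pixels, or 7 mm, of its first position.
- **Forces and contact:** the forces I read at the wrist stayed under about 5 N and no force guard tripped. In the pictures only the hook touched the tote.
- **Other objects:** they look unmoved in the last side picture, but I did not measure them again.
- **Checks that disagreed:** the wrist camera placed the stripe about 2 mm further back than the top and side cameras did, which is within the stated calibration. In the last side picture the network marked the claw on the shelf's stripe, and I disregarded that as a false report.

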